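# Prove the angle grinder dead before its brush is changed

## Robot

A 6-joint arm with a two-finger parallel gripper is mounted at the origin on the work surface. World frame = base frame: x ahead of the robot, y to its left, z up, the work surface at z = 0. Lengths are in m, angles in rad, forces in N, time in s.
With the tool pointing down it reaches from about 0.225 to 0.875 m from the base axis. Payload 3.4 kg.
Tool frame: the origin (TCP) lies midway between the tips of the shut fingers; the grasp point (between the pads) lies 19 mm behind it; z points along the fingers, y is the line along which they close (so a half turn about z gives the same grasp; the last joint's range is limited). The gripper opens to 85 mm and grips with 20 to 120 N. Pads are 22 mm wide; open, the fingers measure 114 mm over their backs; the gripper's body (76 mm by 85 mm) begins 54 mm behind the grasp point. The pads swing forward as they close: fully open they stand 13 mm farther back than shut.
Start: joints at [-1.379, 0.276, 1.505, -0, 1.361, -0.121], TCP at [0.177, -0.547, 0.231] pointing down, gripper open.
Joint ranges: [-2.89, 2.89], [-0.75, 2.08], [0.22, 2.7], [-1.18, 4.32], [0.11, 2.71], [-2.7, 2.7]. Speed limits (rad/s): [2.57, 2.57, 3.14, 3.14, 3.14, 3.14].

## Interface

Orientations are given as a unit quaternion [w, x, y, z].
In Python, from rig import * gives the robot as it stands.
- The arm moves only by the tool apply_moves, never from a script. Its argument "steps" is one flat list of numbers, 4 for each row, row after row: the shift along the world's x, y, z in cm, then the turn about the world's z in degrees. A call has 1 to 8 rows; each row is the pose to reach, as a shift and turn from the pose commanded when the call began; what a row does not reach only later rows make up. A row lasts 1/12 s, in which the tool goes at most 41.7 mm and 7.16 degrees, less where a joint would pass 70% of its speed; a pose out of reach is approached as far as the arm can. A call with a gripper value outside its range is refused whole. "jaw" is the closure in counts, from 0 (fully open) to 255 (shut), set as the call begins (left out, the last holds). The fingers move at their own pace and stop on an object; "newtons" is the grip in N (left out, the last holds). Time passes only in rows, so rows that repeat a pose let the fingers close. It gives the time, the measured TCP pose, the force, the opening and the grip force at its end, in the units of the state.
- get_state(): the state, without advancing time (a new reading comes with each control period).
- get_image(name): name is "scene" or "top" or "wrist"; returns the picture (420x560x3 uint8, red, green, blue); there is no depth.
- calibration(name): a dict with "fx", "fy", "cx", "cy" (pixels), "xyz" and "rotation" of the camera in the world. Camera axes: x right, y up, looking along -z (the intrinsics and any distortion apply to the point x, -y, -z); pixel columns grow to the right and rows downward; lengths in m; the calibration is good to about 2 mm. A picture is of the moment at which its call begins: read the wrist's pose just before it. calibration takes no time and is no camera call; for the wrist camera it gives the pose at the moment of the call.
- sign_off(): hands the job in; it is judged then, once.
The state is a dict: "clock": time; "qpos": joint angles; "qd": joint speeds; "effort": joint torques, N m; "position": TCP position; "ee_rot": TCP orientation; "contact_force": force on the tool from outside, world axes, zero at the start; "moment": the same for the moment, N m; "width": finger opening in m; "gripper_force": force on a finger pad.
Only numpy, scipy, OpenCV 4.12 (cv2) and the standard library are available. Lean on these libraries where they do the work, as an engineer would, in place of code of your own. Each camera call takes 0.05 s, during which the arm holds its last target. There are 200 camera calls.

## Task

The battery is off the cordless angle grinder lying on the bench; before anyone touches its wire brush, try the switch to prove the tool dead. Push the red lock-off lever on the black paddle forward, towards the brush end, and, while it is held forward, squeeze the paddle fully home against the grinder's body; keep it squeezed for a good two seconds. Then let go, so that the paddle springs out and the lever locks again, leaving the grinder lying where it was and everything else on the bench undisturbed.

Things in the scene. Friction and masses are not known exactly. Their poses are not given: they have to be found in the camera images.
- grinder: Cordless angle grinder, loose, 1.6 kg, 345 mm long, lying on its flank. Origin on the bench under the lever's pivot. x: forward along the tool to the brush; y: to the tool's back (paddle and brush are on the -y side); z up. Tool axis 34 mm above the bench. Blue grip barrel: x -121 to 54, y -15 to 25, z 11 to 57 mm. It slides if pushed with about 8 N or more.
- gear_head (a point): Centre of the top flank of the grinder's gear head: grinder x 135, y 2 mm, 68 mm above the bench; gear head x 102 to 168, y -27 to 31 mm. The wire cup brush, 64 mm across, stands out from it to y -89 mm. Round motor housing, 58 mm across, between grip and gear head from x 48 mm.
- foot (a point): Centre of the top flank of the black battery foot at the grinder's rear end: grinder x -137, y 4 mm, 68 mm above the bench; the foot spans x -177 to -109, y -27 to 35 mm.
- paddle (a joint): Black paddle switch on the -y side of the grip, hinged at its rear end (grinder x -85, y -25 mm). Rad: 0 released (sprung out), 0.095 fully home. Sprung: about 4 N to start, 9 N to get home, pressed at x 0; more farther back; it springs out when let go. With the lock-off lever back it is braced and gives only 0.01 rad, or up to about 0.04 if forced.
- paddle_front (a point): Middle of the outer face of the paddle at its front end: released at grinder x 39, y -40 mm, 34 mm above the bench. The paddle is a bar 125 mm long, 30 mm high (19 to 49 mm above the bench), 6 mm thick. Its outer face is at y -28 at the hinge, -36 at x 0 when released; y -28 mm all along when home, where grip plus paddle are 53 mm thick (61 mm released at x 0).
- lockoff (a joint): Red lock-off lever in a slot of the paddle, on an upright pivot. Rad: 0 locked (its tab stands out of the paddle, leaning 0.2 rad to the rear), 1.6 folded forward, flat in the slot. From about 0.8 on the paddle can go in. A light spring (1 to 2.5 N at the tip) swings it back once let go, so keep it forward, e.g. under the finger that presses the paddle, till the paddle starts in.
- lever_tip (a point): Tip of the red lever's tab: locked, at grinder x -4, y -51 mm, 34 mm above the bench. The pivot is at grinder x 0, y -33 mm (y -25 with the paddle home). The tab is 18 mm long from the pivot, 12 mm high, 4 mm thick, and stands 15 mm out of the paddle's face.
- battery: the grinder's battery pack, black and blue, 118 x 74 x 62 mm, loose, near the rear end of the grinder; origin under its centre; leave alone
- spanner: steel two-pin spanner 170 mm long, lying flat on the robot's side of the grinder; origin under its middle; leave alone
- flap_disc: flap disc 125 mm across, 16 mm high, lying flat on the far side of the grinder; origin under its centre; leave alone
- tin_tall: empty tin, 73 mm across, 110 mm high; origin under its centre; leave alone
- tin_wide: empty tin, 100 mm across, 85 mm high; origin under its centre; leave alone
- candle: tin candle with a cardboard wick, 85 mm across, 66 mm high; origin under its centre; leave alone
- kettle: white enamel kettle 184 mm across, 214 mm high with its bail handle; origin under its centre; leave alone
- side_handle: black side handle of the grinder, 150 mm long, 42 mm high, lying on the bench; origin under its middle; leave alone

How it is judged:
By the outcome, as a careful person would: the job done as asked, in the order asked, and still so for the second after the job is handed in, with the robot touching nothing.
It also fails if it takes over 40 s, if anything falls off the work surface, if the arm or the gripper's body presses on something with over 40 N, if the wrist force passes 120 N, or if a joint passes its speed limit or range.

## Working session

There is one attempt and no reset: what is moved stays moved. The work goes in short steps, Python scripts to look and compute and a tool call to move; the robot and the scene stay as the last step left them, time stands still between calls to the robot, and variables do not carry over. Pictures are saved under pics/ and viewed, at most 10 in all, crops included, and the job is handed in when it is done.

Besides the shell and the picture viewer there is one more tool, called after "Call:" as name(argument=value, ...) on one line, values as JSON. apply_moves: Moves the arm, as the interface text tells. Its arguments: {"type":"object","properties":{"steps":{"type":"array","items":{"type":"number"}},"jaw":{"type":"number"},"newtons":{"type":"number"}},"required":["steps"]}

```bash
mkdir -p pics
python3 - <<'E'
from rig import *
import cv2
for n in ("top","scene"):
    c=calibration(n); print(n,c)
    cv2.imwrite(f"pics/{n}0.png",cv2.resize(get_image(n)[:,:,::-1],(800,600),interpolation=cv2.INTER_CUBIC))
s=get_state(); print(s)
E
```

```text
top {'fx': 412.77033894333886, 'fy': 412.77033894333886, 'cx': 282.60726175508916, 'cy': 212.4069293500009, 'xyz': array([ 0.36415778, -0.0422276 ,  1.25618158]), 'rotation': array([-0.70123963, -0.05613746,  0.03880512,  0.70965183])}
scene {'fx': 544.8451670477278, 'fy': 544.8451670477278, 'cx': 284.0799495946858, 'cy': 207.30248430736702, 'xyz': array([ 1.45288827, -0.62784102,  1.35277929]), 'rotation': array([0.82247606, 0.30268451, 0.17597882, 0.44827076])}
{'clock': 0.1, 'qpos': array([-1.37899964e+00,  2.76544290e-01,  1.50599810e+00, -2.64866238e-05,
        1.36072675e+00, -1.20995324e-01]), 'qd': array([ 0.00262527, -0.00204436, -0.00388506, -0.00067248, -0.00122823,
       -0.00031851]), 'effort': array([ 1.38169049e-03, -4.17700016e+01, -2.46406209e+01, -1.48295840e-04,
        5.91379416e-03,  1.24994862e-06]), 'position': array([ 0.17683397, -0.54663336,  0.23052244]), 'ee_rot': array([-8.37260679e-04,  9.87794273e-01,  1.55761904e-01, -4.26099634e-05]), 'contact_force': array([0.62391724, 0.13304375, 0.24061173]), 'moment': array([ 0.01267165, -0.00366567,  0.00053032]), 'gripper_force': 0.0, 'width': 0.0853831857797162}
```

View pics/top0.png

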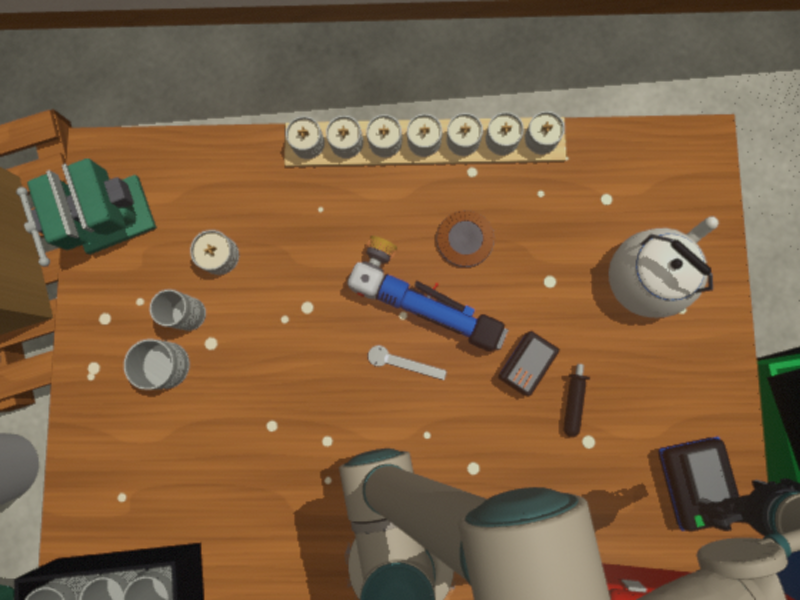

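View pics/scene0.png

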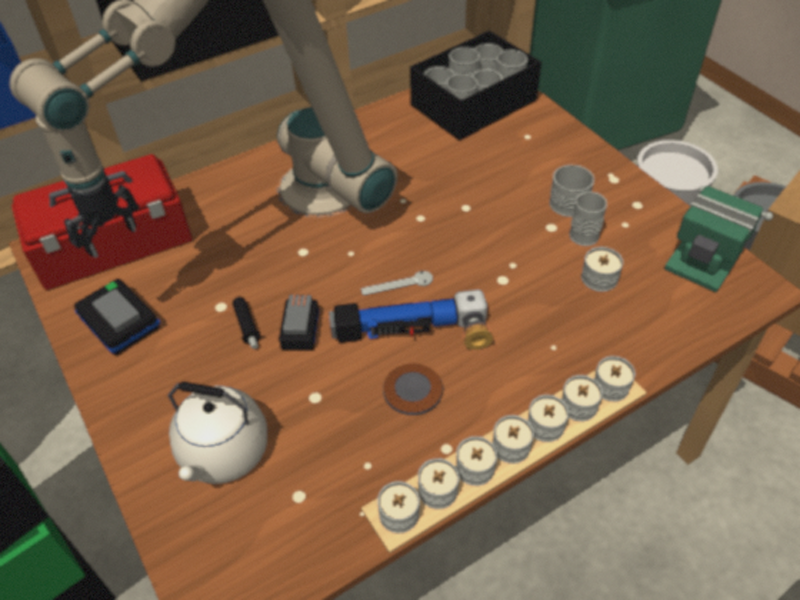

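Top view: gear head near (366,279), foot (487,332), paddle on the side away from the robot. Scene view: red lever near (412,332) and brush (478,338). Next I compute the pose from these.

```bash
cat > h.py <<'E'
from rig import *
import numpy as np, cv2
from scipy.spatial.transform import Rotation as R
def rot(q): return R.from_quat([q[1],q[2],q[3],q[0]])
def ray(c,u,v,z):
    d=rot(c["rotation"]).apply([(u-c["cx"])/c["fx"],-(v-c["cy"])/c["fy"],-1]); p=np.array(c["xyz"])
    return p+d*(z-p[2])/d[2]
def proj(c,P):
    p=rot(c["rotation"]).inv().apply(np.atleast_2d(P)-c["xyz"]); return np.c_[c["cx"]+c["fx"]*p[:,0]/-p[:,2], c["cy"]-c["fy"]*p[:,1]/-p[:,2]]
def yaw(): 
    y=rot(get_state()["ee_rot"]).apply([0,1,0]); return np.degrees(np.arctan2(y[1],y[0]))
E
python3 - <<'E'
from h import *
c=calibration("top"); s=calibration("scene")
g=ray(c,366*.7,279*.7,.068); f=ray(c,487*.7,332*.7,.068)
g2=ray(s,470*.7,298*.7,.068); f2=ray(s,347*.7,311*.7,.068); l=ray(s,412*.7,331*.7,.034)
print(g,f,np.linalg.norm(g-f),g2,f2,l)
a=np.arctan2(*(g-f)[1::-1]); print(np.degrees(a))
ex=np.array([np.cos(a),np.sin(a),0]); ey=np.array([-ex[1],ex[0],0])
o=(g-135*ex/1e3-2*ey/1e3+f+137*ex/1e3-4*ey/1e3)/2; print(o, "lever pred",o-.004*ex-.051*ey,"yaw",yaw())
E
```

```text
[0.57656481 0.06293289 0.068     ] [ 0.46467493 -0.18097775  0.068     ] 0.2683500429215404 [0.57961221 0.06502837 0.068     ] [ 0.46439036 -0.17760107  0.068     ] [ 0.56452395 -0.0759308   0.034     ]
65.3575112580481
[ 0.52376361 -0.05936436  0.068     ] lever pred [ 0.56845107 -0.08426477  0.068     ] yaw -72.07801153610727
```

Call:
apply_moves(steps=[2.2,3.0,0,3,4.4,6.0,0,6,6.6,9,0,9,8.8,12,0,12,11,15,0,15,13.2,18,0,18,15.4,21,0,21,17.2,24.2,0,23.5], jaw=0, newtons=30)

```text
clock: 0.77
position: [0.35, -0.3037, 0.2311]
ee_rot: [0.0, 0.935, 0.355, 0.0]
contact_force: [1.4, -1.1, 0.3]
width: 0.0853
gripper_force: 0.0
```

Call:
apply_moves(steps=[2.2,3.0,0,3,4.4,6.0,0,6,6.6,9,0,9,8.8,12,0,12,11,15,0,15,13.2,18,0,18,15.4,21,0,21,17.0,24.2,0,24])

```text
clock: 1.43
position: [0.5204, -0.0616, 0.231]
ee_rot: [0.0, 0.841, 0.542, 0.0]
contact_force: [-0.6, 0.4, -0.3]
width: 0.0855
gripper_force: 0.0
```

Call:
apply_moves(steps=[0,0,0,0,0,0,0,0,0,0,0,0])

```text
clock: 1.68
position: [0.5184, -0.0632, 0.2309]
ee_rot: [-0.0, 0.841, 0.541, -0.001]
contact_force: [-0.2, -1.0, -1.0]
width: 0.0856
gripper_force: 0.0
```

Run:
```python
from h import *
c=calibration("wrist"); s=get_state(); print(c,s["position"],yaw(),s["clock"],s["contact_force"])
cv2.imwrite("pics/w1.png",cv2.resize(get_image("wrist")[:,:,::-1],(800,600),interpolation=cv2.INTER_CUBIC))
```

```text
{'fx': 366.77617411538694, 'fy': 366.77617411538694, 'cx': 283.76166082039094, 'cy': 202.71921242267675, 'xyz': array([0.55020229, 0.00477462, 0.37399731]), 'rotation': array([ 0.96638298, -0.14490186,  0.03243998, -0.20989291])} [ 0.51840539 -0.06320144  0.23085629] -24.548514320654835 1.6833 [-0.2295539  -1.03027803 -0.95740346]
```

View pics/w1.png

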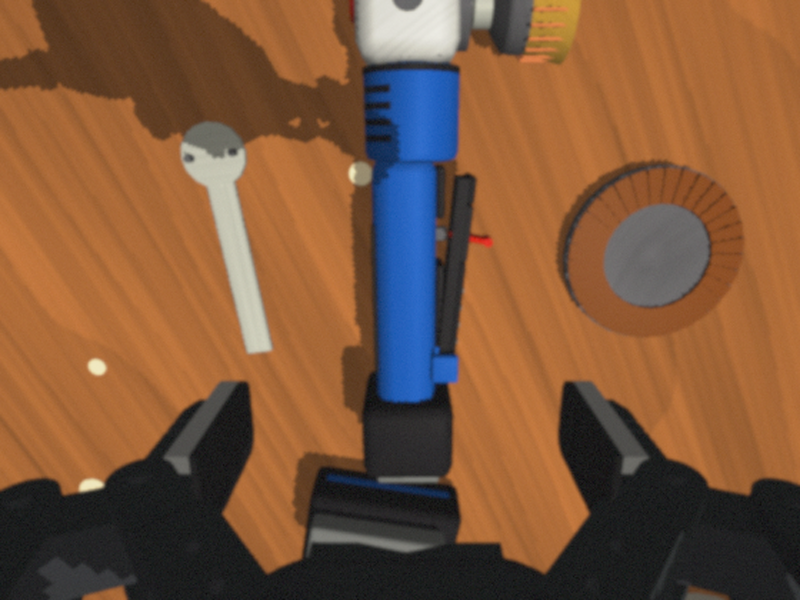

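Wrist view: the lever tip is at (491,241), the paddle's front outer corner at (474,178) and its rear at (453,352). The grip barrel spans columns 374–436 and the gear head is at top centre. I fit the grinder's planar pose to these.

Run:
```python
from h import *
from scipy.optimize import least_squares
c=calibration("wrist")
px=np.array([[491,241],[474.5,178],[453,352],[409,64],[377,475]])*.7
px=np.array([[491,241],[474.5,178],[453,352]])*.7
G=np.array([[-4,-51,38],[40,-40,49],[-85,-28,49]])/1e3
def W(p,G): 
    r=R.from_euler('z',p[2]); return r.apply(G)+[p[0],p[1],0]
s=least_squares(lambda p:(proj(c,W(p,G))-px).ravel(),[.524,-.06,1.14])
print(s.x,np.degrees(s.x[2]),s.fun.round(1))
inv=lambda P:R.from_euler('z',-s.x[2]).apply(P-[s.x[0],s.x[1],0])*1e3
for n,u,v,z in [("barrelL",374,240,.034),("barrelR",436,200,.034),("headL",357,30,.05),("footL",367,440,.068),("footR",451,440,.068),("footfront",408,400,.068),("footrear",408,475,.068)]: print(n,inv(ray(c,u*.7,v*.7,z)).round(1))
ct=calibration("top"); print("top head",inv(ray(ct,366*.7,279*.7,.068)),inv(ray(ct,487*.7,332*.7,.068)), "lever scene",inv(ray(calibration("scene"),412*.7,331*.7,.034)))
print("tcp",inv(get_state()["position"]))
```

```text
[ 0.52552694 -0.05665184  1.14978051] 65.87757068500558 [-1.4 -1.   1.4 -4.1 -0.1  6.2]
barrelL [-4.5 24.2 34. ]
barrelR [ 21.4 -16.4  34. ]
headL [118.8  29.7  50. ]
footL [-133.7   30.3   68. ]
footR [-134.1  -26.    68. ]
footfront [-103.9    2.6   68. ]
footrear [-161.5    3.    68. ]
top head [130.00046289   2.29186737  68.        ] [-138.33852578    4.72757999   68.        ] lever scene [ -1.65780539 -43.4706478   34.        ]
tcp [ -9.45329398   3.71719413 231.01392725]
```

Call:
apply_moves(steps=[-0.2,-2.2,-3,0,-0.2,-2.2,-6,0,-0.2,-2.2,-9,0,-0.2,-2.2,-12,0,-0.2,-2.2,-13,0,-0.2,-2.2,-13,0,-0.2,-2.2,-13,0])

```text
clock: 2.32
position: [0.517, -0.0861, 0.1018]
ee_rot: [0.0, 0.842, 0.54, 0.0]
contact_force: [1.0, 0.5, -0.5]
width: 0.0854
gripper_force: 0.0
```

Run:
```python
from h import *
c=calibration("wrist"); s=get_state(); print(c["xyz"],s["position"],yaw(),s["clock"])
o=np.array([.5256,-.0584,0]);r=R.from_euler('z',65.7,degrees=True)
print(r.inv().apply(s["position"]-o)*1e3)
im=cv2.resize(get_image("wrist")[:,:,::-1],(800,600),interpolation=cv2.INTER_CUBIC)
G=np.array([[-4,-51,40],[40,-40,49],[-85,-28,49],[0,25,34],[0,-15,34],[-28,-45.5,113-79],[-28,39.5,34]])/1e3
for p in proj(c,r.apply(G)+o)/.7: cv2.drawMarker(im,tuple(int(v) for v in p),(0,255,0),0,12)
cv2.imwrite("pics/w2.png",im)
```

```text
[ 0.54874183 -0.01822861  0.24506531] [ 0.51702757 -0.08611342  0.10183882] -24.668235308277488 2.3167
[-28.78578501  -3.59152752 101.83881982]
```

View pics/w2.png

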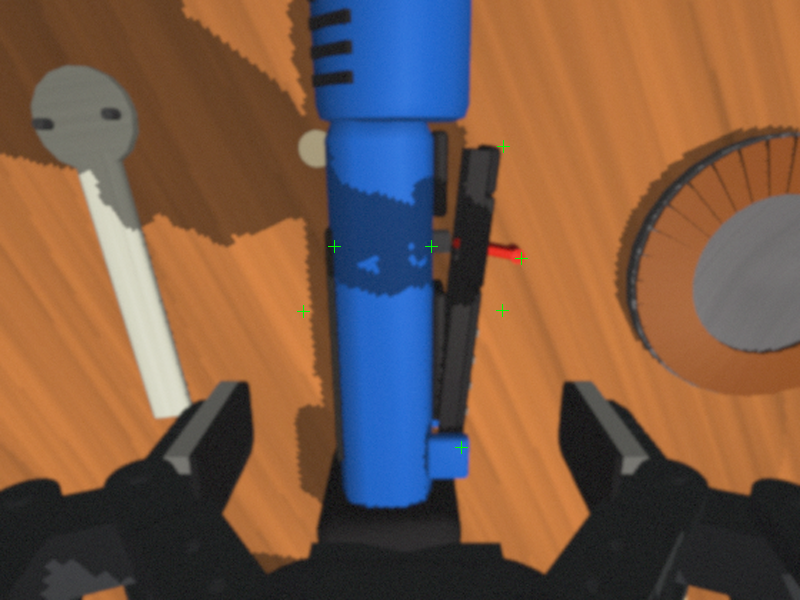

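Overlay matches to about 2 mm (lever seen at (521,253), predicted at (521,258)), and the fingers straddle the grip. I descend now.

Call:
apply_moves(steps=[0,0,-2.5,0,0,0,-5,0,0,0,-7,0,0,0,-8.2,0,0,0,-8.8,0,0,0,-8.8,0,0,0,-8.8,0])

```text
clock: 2.95
position: [0.5183, -0.0856, 0.0147]
ee_rot: [0.001, 0.841, 0.54, 0.001]
contact_force: [-0.4, -0.1, -0.3]
width: 0.0857
gripper_force: 0.0
```

Call:
apply_moves(steps=[0,0,-0.4,0,0,0,-0.4,0,0,0,-0.4,0], jaw=27, newtons=20)

```text
clock: 3.2
position: [0.5174, -0.0852, 0.01]
ee_rot: [0.001, 0.841, 0.54, 0.0]
contact_force: [0.1, -0.1, 0.3]
width: 0.0763
gripper_force: 0.0
```

```bash
cat >> h.py <<'E'
def st(name=None):
    s=get_state(); o=np.array([.5262,-.057,0]);r=R.from_euler('z',65.7,degrees=True)
    p=r.inv().apply(s["position"]-o)*1e3; w=s["width"]*1e3
    print(s["clock"],"tcp",p.round(1),"w",round(w,1),"faces",round(p[1]-w/2,1),round(p[1]+w/2,1),"F",r.inv().apply(s["contact_force"]).round(1),s["gripper_force"])
    if name: cv2.imwrite(f"pics/{name}.png",cv2.resize(get_image("wrist")[:,:,::-1],(800,600),interpolation=cv2.INTER_CUBIC))
E
python3 -c "from h import *; st()"
```

```text
3.2 tcp [-29.4  -3.6  10. ] w 76.3 faces -41.8 34.6 F [-0.1 -0.2  0.3] 0.0
```

Call:
apply_moves(steps=[0.2,0.45,0,0,0.4,0.9,0,0,0.6,1.35,0,0,0.8,1.8,0,0,1.0,2.25,0,0,1.2,2.7,0,0,1.4,3.1,0,0,1.5,3.4,0,0])

```text
clock: 3.87
position: [0.5331, -0.0506, 0.0095]
ee_rot: [0.001, 0.841, 0.54, 0.001]
contact_force: [1.3, -1.7, -0.7]
width: 0.0764
gripper_force: 0.9
```

Call:
apply_moves(steps=[0,0,0,0,0,0,0,0])

```text
clock: 4.03
position: [0.5334, -0.0508, 0.0096]
ee_rot: [0.001, 0.841, 0.541, 0.001]
contact_force: [3.3, -0.4, -0.9]
width: 0.0762
gripper_force: 1.6
```

```bash
python3 -c "from h import *; st('w3')"
```

```text
4.0333 tcp [ 8.6 -4.   9.6] w 76.2 faces -42.1 34.1 F [ 1.  -3.2 -0.9] 1.63066023029387
```

View pics/w3.png

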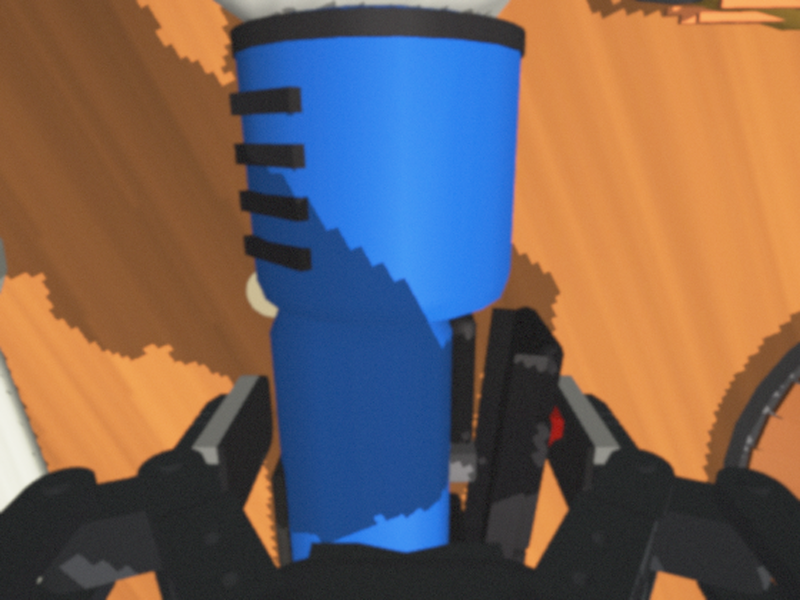

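The wrist view shows the lever folded forward under the right finger (red at (556,425)), with the left finger clear of the barrel. I close gradually.

Call:
apply_moves(steps=[0.05,0,0,0,0.1,-0.05,0,0,0.1,-0.05,0,0,0.1,-0.05,0,0], jaw=66, newtons=30)

```text
clock: 4.42
position: [0.5338, -0.0518, 0.0097]
ee_rot: [0.001, 0.841, 0.54, 0.001]
contact_force: [4.7, 0.6, 1.8]
width: 0.0635
gripper_force: 1.9
```

```bash
python3 -c "from h import *; st()"
```

```text
4.4167 tcp [ 7.9 -4.8  9.7] w 63.5 faces -36.5 27.0 F [ 2.4 -4.   1.8] 1.9178940790880006
```

Call:
apply_moves(steps=[-0.05,0.0,0,0,-0.1,0.05,0,0,-0.1,0.05,0,0], jaw=81)

```text
clock: 4.67
position: [0.5324, -0.0515, 0.0096]
ee_rot: [0.001, 0.841, 0.54, 0.0]
contact_force: [3.4, -0.7, 4.1]
width: 0.0582
gripper_force: 3.3
```

Call:
apply_moves(steps=[-0.1,0.05,0,0,-0.15,0.05,0,0,-0.15,0.05,0,0,-0.15,0.05,0,0], jaw=110)

```text
clock: 5.0
position: [0.5296, -0.0503, 0.0098]
ee_rot: [-0.0, 0.841, 0.541, -0.0]
contact_force: [1.5, 2.5, 8.4]
width: 0.0522
gripper_force: 31.0
```

```bash
python3 -c "from h import *; st('w4')"
```

```text
5.0 tcp [ 7.5 -0.4  9.8] w 52.2 faces -26.4 25.7 F [ 2.9 -0.3  8.4] 31.043910115258768
```

View pics/w4.png

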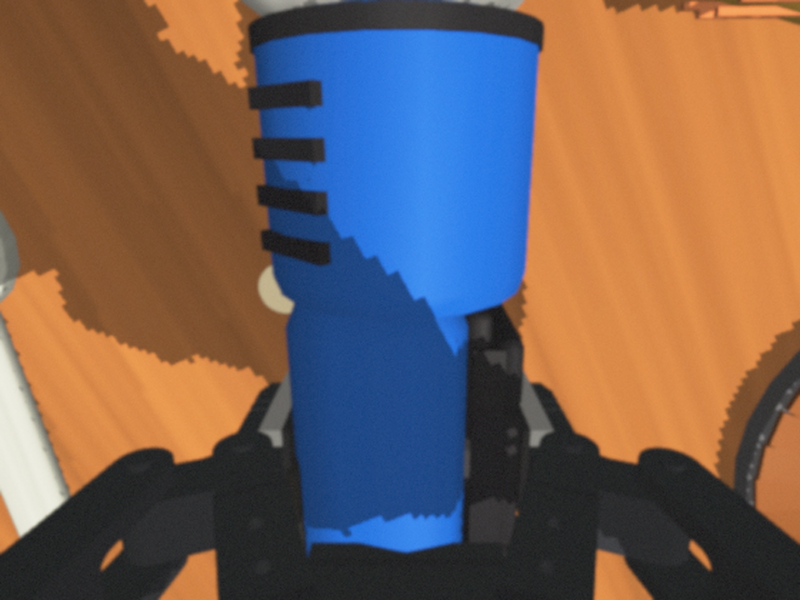

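The paddle is flat against the body (opening 52 mm, 53 expected, at 31 N). I hold for about 2.7 s.

Call:
apply_moves(steps=[0,0,0,0,0,0,0,0,0,0,0,0,0,0,0,0,0,0,0,0,0,0,0,0,0,0,0,0,0,0,0,0])

```text
clock: 5.72
position: [0.5297, -0.0503, 0.0098]
ee_rot: [-0.0, 0.841, 0.541, -0.0]
contact_force: [0.8, 1.1, 8.7]
width: 0.0522
gripper_force: 31.1
```

Call:
apply_moves(steps=[0,0,0,0,0,0,0,0,0,0,0,0,0,0,0,0,0,0,0,0,0,0,0,0,0,0,0,0,0,0,0,0])

```text
clock: 6.38
position: [0.5297, -0.0503, 0.0098]
ee_rot: [-0.0, 0.841, 0.541, -0.0]
contact_force: [1.6, 2.3, 8.1]
width: 0.0521
gripper_force: 31.1
```

Call:
apply_moves(steps=[0,0,0,0,0,0,0,0,0,0,0,0,0,0,0,0,0,0,0,0,0,0,0,0,0,0,0,0,0,0,0,0])

```text
clock: 7.05
position: [0.5297, -0.0503, 0.0098]
ee_rot: [-0.0, 0.841, 0.541, -0.0]
contact_force: [1.2, 2.6, 8.1]
width: 0.0521
gripper_force: 31.1
```

Call:
apply_moves(steps=[0,0,0,0,0,0,0,0,0,0,0,0,0,0,0,0,0,0,0,0,0,0,0,0,0,0,0,0,0,0,0,0])

```text
clock: 7.72
position: [0.5296, -0.0503, 0.0098]
ee_rot: [-0.0, 0.841, 0.541, -0.0]
contact_force: [0.8, 1.7, 8.2]
width: 0.0518
gripper_force: 31.1
```

Call:
apply_moves(steps=[0.05,0,0,0,0.15,-0.05,0,0,0.25,-0.1,0,0,0.35,-0.15,0,0,0.35,-0.15,0,0,0.35,-0.15,0,0], jaw=0)

```text
clock: 8.22
position: [0.5332, -0.0522, 0.0089]
ee_rot: [-0.001, 0.841, 0.54, -0.001]
contact_force: [0.1, -1.9, -0.6]
width: 0.0854
gripper_force: 0.7
```

```bash
python3 -c "from h import *; st()"
```

```text
8.2167 tcp [ 7.3 -4.4  8.9] w 85.4 faces -47.1 38.3 F [-1.7 -0.9 -0.6] 0.7443588227033615
```

Call:
apply_moves(steps=[-0.2,-0.45,0,0,-0.4,-0.9,0,0,-0.6,-1.35,0,0,-0.8,-1.8,0,0,-1.0,-2.25,0,0,-1.2,-2.7,0,0,-1.4,-3.1,0,0,-1.5,-3.4,0,0])

```text
clock: 8.88
position: [0.517, -0.0862, 0.009]
ee_rot: [-0.001, 0.841, 0.54, -0.001]
contact_force: [-0.7, -0.7, -1.2]
width: 0.0855
gripper_force: 0.0
```

Call:
apply_moves(steps=[0,0,0.5,0,0,0,2,0,0,0,4,0,0,0,7,0,0,0,10,0,0,0,13,0,0,0,15,0,0,0,15,0])

```text
clock: 9.55
position: [0.5215, -0.0867, 0.1644]
ee_rot: [0.003, 0.841, 0.54, 0.003]
contact_force: [0.2, -1.1, -0.4]
width: 0.085
gripper_force: 0.0
```

Run:
```python
from h import *
c=calibration("wrist"); st()
im=cv2.resize(get_image("wrist")[:,:,::-1],(800,600),interpolation=cv2.INTER_CUBIC)
o=np.array([.5262,-.057,0]);r=R.from_euler('z',65.7,degrees=True)
G=np.array([[-4,-51,40],[40,-40,49],[-85,-28,49],[0,25,34],[0,-15,34]])/1e3
for p in proj(c,r.apply(G)+o)/.7: cv2.drawMarker(im,tuple(int(v) for v in p),(0,255,0),0,12)
cv2.imwrite("pics/w5.png",im)
```

```text
9.55 tcp [-29.   -8.  164.4] w 85.0 faces -50.5 34.5 F [-0.9 -0.6 -0.4] 0.0
```

View pics/w5.png

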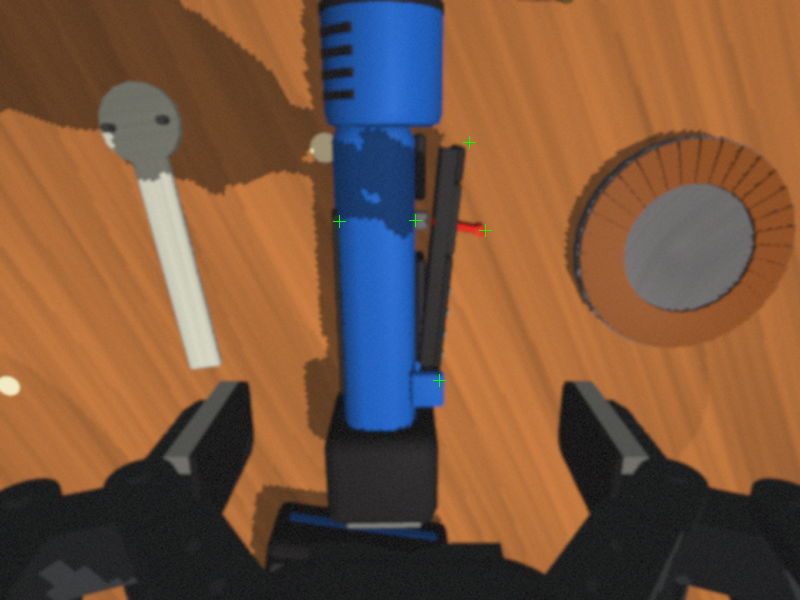

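The view shows the paddle sprung out, the lever locked at (485,230) and the grinder where it was, within about 2 mm. I sign off.

```bash
python3 -c "from rig import *; print(sign_off())"
```

```text
the job is handed in; nothing more can be done
None
```

The switch test is done and handed in: I pushed the lever forward, held the paddle home for about 2.7 s and let go. The paddle sprang out, the lever locked again, and the grinder stayed within about 2 mm of where it was.

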